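# Find the tired spring arm at the polishing bench

## Task

One of the three spring-arm work holders has gone soft. Try them in the order blue, yellow, green tab: with the fingertips press each leaf down at its marked mid-span with about 6 N (never over 15 N), hold it there for half a second and judge how far it yields. Then lift the one that yields far more than the others by its clamp block and set it down gently, upright and flat, in the red reject tray, leaving the two sound holders standing where they are and everything else undisturbed.

Things in the scene. Friction and masses are not known exactly. Their poses are not given: they have to be found in the camera images.
- holder_a: Spring-arm work holder, loose, 0.3 to 0.6 kg (all three look alike): steel foot plate 150 x 44 x 6 mm, upright aluminium block at one end, dark spring leaf sticking out level over the foot. Origin on the underside, x from block to leaf tip, z up; foot from x -70 to +80 mm, block centre at x -45. A 5 mm square gauge post, green above and red below, 56 mm high, stands beside the tip at x 70, y 19 mm.
- holder_a_block (a point): Centre of holder_a's clamp block, upper part, where to grip it across its 36 mm width (its y). 44 mm above the holder's underside. Block 40 mm along x; its top is 62 mm (screw heads 65 mm) above the underside. x points along the leaf to its tip.
- leaf_a_mid (a point): Mid-span of the leaf of holder_a, on its top face, marked by a thin white line; 70 mm along x from the block's centre and 48 mm above the holder's underside when unloaded. It moves with the leaf.
- leaf_a: The leaf of holder_a: spring steel, 100 mm long, 20 mm wide, 2.5 mm thick; origin at its root on the block's face, top side; x to the tip. It bends down at its root: a sound leaf yields 3 to 4 mm at mid-span under 6 N, a tired one 7 to 11 mm (its tip then falls to the red part of the gauge). It springs back when let go.
- holder_b: Spring-arm work holder, loose, 0.3 to 0.6 kg (all three look alike): steel foot plate 150 x 44 x 6 mm, upright aluminium block at one end, dark spring leaf sticking out level over the foot. Origin on the underside, x from block to leaf tip, z up; foot from x -70 to +80 mm, block centre at x -45. A 5 mm square gauge post, green above and red below, 56 mm high, stands beside the tip at x 70, y 19 mm.
- holder_b_block (a point): Centre of holder_b's clamp block, upper part, where to grip it across its 36 mm width (its y). 44 mm above the holder's underside. Block 40 mm along x; its top is 62 mm (screw heads 65 mm) above the underside. x points along the leaf to its tip.
- leaf_b_mid (a point): Mid-span of the leaf of holder_b, on its top face, marked by a thin white line; 70 mm along x from the block's centre and 48 mm above the holder's underside when unloaded. It moves with the leaf.
- leaf_b: The leaf of holder_b: spring steel, 100 mm long, 20 mm wide, 2.5 mm thick; origin at its root on the block's face, top side; x to the tip. It bends down at its root: a sound leaf yields 3 to 4 mm at mid-span under 6 N, a tired one 7 to 11 mm (its tip then falls to the red part of the gauge). It springs back when let go.
- holder_c: Spring-arm work holder, loose, 0.3 to 0.6 kg (all three look alike): steel foot plate 150 x 44 x 6 mm, upright aluminium block at one end, dark spring leaf sticking out level over the foot. Origin on the underside, x from block to leaf tip, z up; foot from x -70 to +80 mm, block centre at x -45. A 5 mm square gauge post, green above and red below, 56 mm high, stands beside the tip at x 70, y 19 mm.
- holder_c_block (a point): Centre of holder_c's clamp block, upper part, where to grip it across its 36 mm width (its y). 44 mm above the holder's underside. Block 40 mm along x; its top is 62 mm (screw heads 65 mm) above the underside. x points along the leaf to its tip.
- leaf_c_mid (a point): Mid-span of the leaf of holder_c, on its top face, marked by a thin white line; 70 mm along x from the block's centre and 48 mm above the holder's underside when unloaded. It moves with the leaf.
- leaf_c: The leaf of holder_c: spring steel, 100 mm long, 20 mm wide, 2.5 mm thick; origin at its root on the block's face, top side; x to the tip. It bends down at its root: a sound leaf yields 3 to 4 mm at mid-span under 6 N, a tired one 7 to 11 mm (its tip then falls to the red part of the gauge). It springs back when let go.
- bay_blue (a point): The blue bay of the setting board, at the spot under the mid-span of the holder standing there (within 15 mm), on top of the fixed plywood board (190 x 340 x 8 mm), 8 mm above the bench. A blue strip 12 x 50 mm marks both ends. Bays lie 110 mm apart: blue (robot's left), yellow, green; holders stand with their block toward the robot.
- bay_yellow (a point): The yellow bay of the setting board, at the spot under the mid-span of the holder standing there (within 15 mm), on top of the fixed plywood board (190 x 340 x 8 mm), 8 mm above the bench. A yellow strip 12 x 50 mm marks both ends. Bays lie 110 mm apart: blue (robot's left), yellow, green; holders stand with their block toward the robot.
- bay_green (a point): The green bay of the setting board, at the spot under the mid-span of the holder standing there (within 15 mm), on top of the fixed plywood board (190 x 340 x 8 mm), 8 mm above the bench. A green strip 12 x 50 mm marks both ends. Bays lie 110 mm apart: blue (robot's left), yellow, green; holders stand with their block toward the robot.
- tray_in (a point): Centre of the inner floor of the red reject tray, 4 mm above the bench. Tray fixed, 200 mm along its x, 120 mm along its y outside, walls 4 mm thick and 26 mm high; a holder fits lengthwise along x (inside 192 x 112 mm).
- collar1: Bystander, to be left alone: brass collar, 30 mm across, 14 mm high, on the board between the blue and yellow bays; origin at its underside centre.
- collar2: Bystander, to be left alone: brass collar, 30 mm across, 14 mm high, on the board between the yellow and green bays; origin at its underside centre.
- buff: Bystander, to be left alone: grey felt buff lying flat, 100 mm across, 24 mm high; origin at its underside centre.
- bar_green: Bystander, to be left alone: green polishing-compound bar 45 x 110 x 35 mm; origin at its underside centre.
- bar_brown: Bystander, to be left alone: brown polishing-compound bar 45 x 110 x 35 mm; origin at its underside centre.
- jar: Bystander, to be left alone: amber jar, 64 mm across, 85 mm high; origin at its underside centre.
- cup: Bystander, to be left alone: steel cup, 66 mm across, 60 mm high; origin at its underside centre.
- brush: Bystander, to be left alone: hand brush lying on the bench.

How it is judged:
By the outcome, as a careful person would: the job done as asked, in the order asked, and still so for the second after the job is handed in, with the robot touching nothing.
It also fails if it takes over 58 s, if anything falls off the work surface, if the arm or the gripper's body presses on something with over 40 N, if the wrist force passes 120 N, or if a joint passes its speed limit or range.

## Robot

A 7-joint arm with a two-finger parallel gripper is mounted at the origin on the work surface. World frame = base frame: x ahead of the robot, y to its left, z up, the work surface at z = 0. Lengths are in mm, angles in rad, forces in N, time in s.
With the tool pointing down it reaches from about 400 to 875 mm from the base axis. Payload 19.3 kg.
Tool frame: the origin (TCP) lies midway between the tips of the shut fingers; the grasp point (between the pads) lies ctrl.grip_depth behind it (ctrl.grip_depth is the distance from the TCP to the grasp point, in mm); z points along the fingers, y is the line along which they close (so a half turn about z gives the same grasp; the last joint's range is limited). The gripper opens to 85 mm and grips with 20 to 120 N. Pads are 22 mm wide; open, the fingers measure 114 mm over their backs; the gripper's body (76 mm by 85 mm) begins 54 mm behind the grasp point. The pads swing forward as they close: fully open they stand 13 mm farther back than shut.
Start: joints at [-1.38, 0.521, -0.036, 1.599, 0.021, 1.021, -0.113], TCP at [161.178, 603.851, 231.291] pointing down, gripper open.
Joint ranges: [-2.91, 2.91], [-0.3, 2.13], [-1.5, 1.42], [0.17, 2.43], [-1.26, 4.41], [0.16, 1.93], [-2.52, 2.52]. Speed limits (rad/s): [1.89, 1.89, 2.39, 2.39, 3.01, 3.01, 3.01].

## Interface

Orientations are given as a 3x3 rotation matrix whose columns are the frame's x, y, z axes.
In Python, from bench import ctrl gives the robot as it stands. The module is installed in compiled form; this text tells all that it offers.
- The arm moves only by the tool arm_command, never from a script. Its argument "steps" is a list of rows, each a list of 3 entries, a list of its own where there are three numbers: the shift along the tool's x, y, z in mm, then the turn, a rotation vector about the tool's x, y, z in degrees, then the closure, from 0 (fully open) to 1 (shut). A call has 1 to 8 rows; each row is the pose to reach, as a shift and turn from the pose commanded when the call began, along the tool's axes at that moment; what a row does not reach only later rows make up. A row lasts 1/8 s, in which the tool goes at most 62.5 mm and 10.7 degrees, less where a joint would pass 70% of its speed; a pose out of reach is approached as far as the arm can. A call with a gripper value outside its range is refused whole. The fingers move at their own pace and stop on an object; the grip force is fixed at half the most. Time passes only in rows, so rows that repeat a pose let the fingers close. It gives the time, the measured TCP pose, the force, the opening and the grip force at its end, in the units of the state.
- ctrl.observe(): the state, without advancing time (a new reading comes with each control period).
- ctrl.camera(name): name is "scene" or "top"; returns a dict with "image" (480x640x3 uint8, red, green, blue), "depth" (480x640 float32, mm along the optical axis (not along the pixel's ray), 0 where there is no reading), "fx", "fy", "cx", "cy" (pixels), "k1" (the pictures are not rectified: a ray, as slopes to the right and down, at radius r is drawn at 1 + k1 r^2 times it, then the intrinsics apply), "R" (3x3) and "t" (3): a world point X has camera coordinates R X + t. Camera axes: x right, y down, z forward; pixel columns grow to the right and rows downward; lengths in mm; the calibration is good to about 2 mm. A picture is of the moment at which its call begins.
- ctrl.finish_job(): hands the job in; it is judged then, once.
The state is a dict: "time": time; "qpos": joint angles; "qvel": joint speeds; "effort": joint torques, N m; "eef_pos": TCP position; "orientation": TCP orientation; "force": force on the tool from outside, world axes, zero at the start; "moment": the same for the moment, N m; "finger_gap": finger opening in mm; "finger_force": force on a finger pad.
Only numpy, scipy, OpenCV 4.12 (cv2) and the standard library are available. Lean on these libraries where they do the work, as an engineer would, in place of code of your own. Each camera call takes 0.05 s, during which the arm holds its last target. There are 200 camera calls.

## Working session

There is one attempt and no reset: what is moved stays moved. The work goes in short steps, Python scripts to look and compute and a tool call to move; the robot and the scene stay as the last step left them, time stands still between calls to the robot, and variables do not carry over. Pictures are saved under pics/ and viewed, at most 10 in all, crops included, and the job is handed in when it is done.

Besides the shell and the picture viewer there is one more tool, called after "Call:" by a JSON object that holds its "api" and its "payload". arm_command: Moves the arm, as the interface text tells. Its arguments: {"type":"object","properties":{"steps":{"type":"array","items":{"type":"array"}}},"required":["steps"]}

```bash
mkdir -p pics; cat > h.py <<'E'
import numpy as np, cv2
from bench import ctrl
def cloud(c):
    d=c["depth"].astype(float); v,u=np.mgrid[0:480,0:640]
    K=np.array([[c["fx"],0,c["cx"]],[0,c["fy"],c["cy"]],[0,0,1]])
    n=cv2.undistortPoints(np.stack([u,v],-1).reshape(-1,1,2).astype(np.float64),K,np.array([c["k1"],0,0,0,0.])).reshape(480,640,2)
    P=np.dstack([n[...,0]*d,n[...,1]*d,d])
    W=(P-np.array(c["t"]))@np.array(c["R"])
    W[d==0]=np.nan
    return W
def ray(c,px,z):
    K=np.array([[c["fx"],0,c["cx"]],[0,c["fy"],c["cy"]],[0,0,1]])
    n=cv2.undistortPoints(np.array(px,float).reshape(-1,1,2),K,np.array([c["k1"],0,0,0,0.])).reshape(-1,2)
    R=np.array(c["R"]);o=-R.T@np.array(c["t"]); D=np.c_[n,np.ones(len(n))]@R
    return o+D*((z-o[2])/D[:,2])[:,None]
E
python3 - <<'E'
from h import *
import pickle
for n in("top","scene"):
    c=ctrl.camera(n); pickle.dump(c,open(n+".pkl","wb")); cv2.imwrite(f"pics/{n}0.png",c["image"][...,::-1])
    print(n,c["fx"],c["k1"],-np.array(c["R"]).T@np.array(c["t"]))
s=ctrl.observe();print(s);print(ctrl.grip_depth)
E
```

```text
top 451.7505592106155 -0.031465323404821846 [339.06909488  57.65149384 998.67471796]
scene 548.6904572142951 -0.07120579470675534 [1467.56356838 -171.53878877  821.52885809]
{'time': 0.1, 'qpos': array([-1.3801796 ,  0.52197047, -0.03630957,  1.59993395,  0.02119426,
        1.02108844, -0.11282699]), 'qvel': array([ 5.78692836e-04, -7.00755997e-04, -5.30363015e-04, -7.76366058e-04,
        6.03868697e-04, -2.61587157e-04,  5.24532916e-05]), 'effort': array([ 2.81552864e-03, -9.28483844e+01,  1.98380426e+00, -3.70531940e+01,
        1.81432319e-02,  5.20671951e-03, -9.26096686e-05]), 'eef_pos': array([161.13360172, 603.56890906, 230.77957703]), 'orientation': array([[-9.66165059e-01,  2.57924489e-01, -1.89559498e-04],
       [ 2.57924548e-01,  9.66164547e-01, -9.97624610e-04],
       [-7.41661510e-05, -1.01276209e-03, -9.99999484e-01]]), 'force': array([ 0.2994184 , -0.40476654, -0.37282779]), 'moment': array([ 0.00059558, -0.01637813, -0.03038661]), 'finger_force': 0.0, 'finger_gap': 85.19418454101758}
18.700000000000003
```

View pics/top0.png

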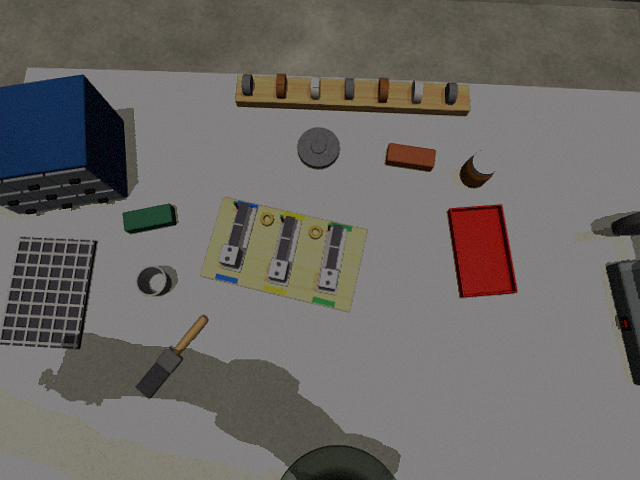

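View pics/scene0.png

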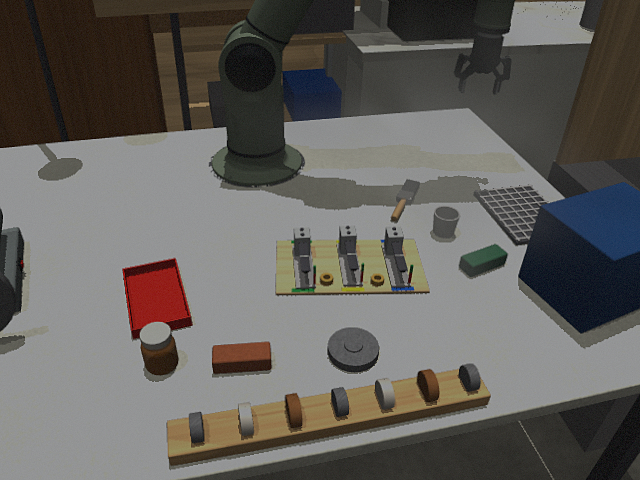

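The top view shows the board at about (285,253), with blocks near (232,255), (280,270) and (328,280) and leaves pointing up and slightly right. The tray is at (482,250). The scene view confirms that blocks face the robot and gauge posts stand beside the tips. The collars, buff, bars, jar and cup are all clear of the holders.

```bash
python3 - <<'E'
from h import *
import pickle
c=pickle.load(open("top.pkl","rb")); W=cloud(c); im=c["image"]; hsv=cv2.cvtColor(im,cv2.COLOR_RGB2HSV)
roi=np.zeros((480,640),bool); roi[190:315,195:375]=1
z=W[...,2]
print("board z",np.nanmedian(z[roi]))
m=(roi&(z>60)&(z<82)).astype(np.uint8)
n,l,st,ce=cv2.connectedComponentsWithStats(m)
for i in range(1,n):
    if st[i,4]>60:
        p=W[l==i]; r=cv2.minAreaRect(p[:,:2].astype(np.float32)); print("blk",st[i],p[:,:].mean(0).round(1),r)
m=(roi&(z>46)&(z<60)).astype(np.uint8)
n,l,st,ce=cv2.connectedComponentsWithStats(m)
for i in range(1,n):
    if st[i,4]>20:
        p=W[l==i];q=p[:,:2]; v=np.linalg.svd(q-q.mean(0),full_matrices=False)[2][0]; print("leaf",st[i],np.median(p,0).round(1),v, np.degrees(np.arctan2(v[1],v[0])),cv2.minAreaRect(q.astype(np.float32)))
# tray floor
m=((hsv[...,1]>180)&((hsv[...,0]<8)|(hsv[...,0]>172))&(hsv[...,2]>90)).astype(np.uint8); m[:,:430]=0; m[:,540:]=0
p=W[m>0]; print("tray z",np.percentile(p[:,2],[5,50,95]))
rim=p[p[:,2]>18]; print(cv2.minAreaRect(rim[:,:2].astype(np.float32)), len(rim))
fl=p[p[:,2]<10]; print("floor",cv2.minAreaRect(fl[:,:2].astype(np.float32)))
# strips
for nm,lo,hi in(("blue",100,125),("yel",26,33),("grn",50,85)):
    mm=(roi&(hsv[...,0]>=lo)&(hsv[...,0]<=hi)&(hsv[...,1]>170)).astype(np.uint8)
    n,l,st,ce=cv2.connectedComponentsWithStats(mm)
    for i in range(1,n):
        if st[i,4]>25: print(nm,st[i],ray(c,[ce[i]],8).round(1))
cv2.imwrite("pics/crop1.png",cv2.resize(im[190:315,195:375,::-1],None,fx=4.4,fy=4.4,interpolation=cv2.INTER_CUBIC))
E
```

```text
board z 6.990016480738555
blk [218 244  22  22 345] [509.3 251.7  70.5] ((510.10540771484375, 252.86180114746094), (36.80051803588867, 39.95937728881836), 79.85734558105469)
blk [268 259  21  22 345] [483.3 146.8  70.3] ((484.02264404296875, 147.3382568359375), (36.41205596923828, 40.1052131652832), 81.07588958740234)
blk [319 268  20  22 342] [469.2  41.2  70.8] ((469.7584533691406, 41.139976501464844), (35.76677322387695, 40.31513214111328), 82.2006607055664)
leaf [228 202  21  45 410] [579.7 240.3  56.2] [-0.98497084  0.17272073] 170.05395385160318 ((580.6710205078125, 240.44937133789062), (21.013402938842773, 98.25648498535156), 79.99737548828125)
leaf [277 216  18  45 413] [554.  136.4  56.5] [-0.98742382  0.15809553] 170.90362891503023 ((554.3709716796875, 136.30987548828125), (20.249574661254883, 97.85684967041016), 81.15984344482422)
leaf [326 224  17  46 413] [540.6  31.4  56.3] [-0.99075871  0.1356362 ] 172.20459026979273 ((540.3002319335938, 31.41657829284668), (19.955646514892578, 97.9443130493164), 82.1170654296875)
leaf [232 249   9  18  31] [506.  234.9  52.9] [-0.97000439  0.24308739] 165.93116726186062 ((505.80126953125, 235.59585571289062), (9.088133811950684, 39.644100189208984), 68.08879089355469)
tray z [nan nan nan]
((555.8849487304688, -296.0250244140625), (198.71324157714844, 120.29530334472656), 7.493763446807861) 375
floor ((555.0508422851562, -301.1493225097656), (195.97836303710938, 109.32797241210938), 7.387470245361328)
blue [246 203  12   5  26] [[638.8 221.1   8. ]]
blue [216 274  21   9  93] [[468.  266.4   8. ]]
yel [283 211  22   9  85] [[618.8 125.3   8. ]]
yel [264 286  21   9  95] [[447.4 157.9   8. ]]
grn [313 298  21   8  59] [[427.3  51.    8. ]]
```

View pics/crop1.png

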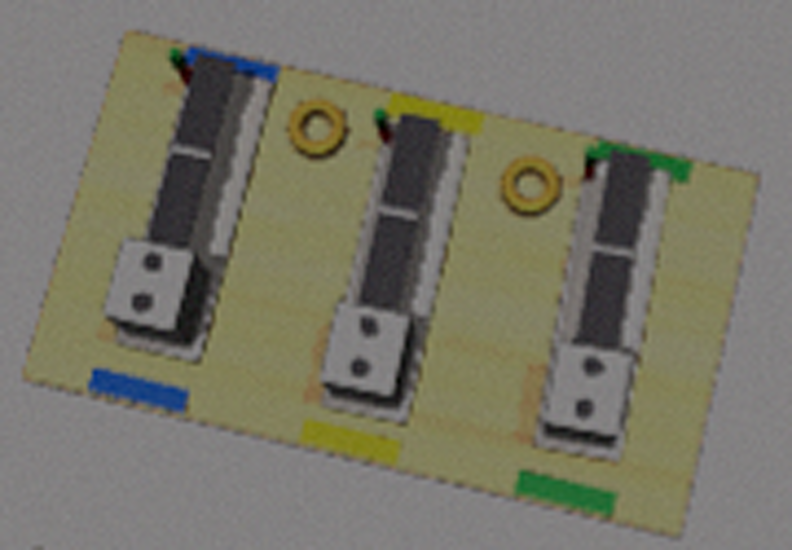

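The crop shows three holders. The white mid-span lines are at crop (190,152), (398,213) and (613,252), and they match the depth-based leaf centres. Block tops are at z≈70 and leaves at z≈56, as expected.

```bash
cat >> h.py <<'E'
def go(x,y,z,yaw):
    """print shift/turn (tool axes) to TCP x,y,z with tool x at yaw deg"""
    from scipy.spatial.transform import Rotation as Ro
    s=ctrl.observe(); R=s["orientation"]; a=np.radians(yaw)
    T=np.array([[np.cos(a),np.sin(a),0],[np.sin(a),-np.cos(a),0],[0,0,-1]])
    print("t",round(s["time"],2),"pos",s["eef_pos"].round(1),"F",s["force"].round(2),"shift",(R.T@(np.array([x,y,z])-s["eef_pos"])).round(1),"turn",np.degrees(Ro.from_matrix(R.T@T).as_rotvec()).round(2))
E
python3 -c "
from h import *
go(586,239.5,231,170);go(586,239.5,80,170)"
```

```text
t 0.1 pos [161.1 603.6 230.8] F [ 0.3  -0.4  -0.37] shift [-5.044e+02 -2.422e+02  1.000e-01] turn [-0.06  0.   -4.95]
t 0.1 pos [161.1 603.6 230.8] F [ 0.3  -0.4  -0.37] shift [-504.4 -242.   151.1] turn [-0.06  0.   -4.95]
```

Call:
{"api": "arm_command", "payload": {"steps": [[[-50,-24,0],[0,0,-0.5],1],[[-110,-53,0],[0,0,-1.5],1],[[-170,-82,0],[0,0,-2.5],1],[[-225,-108,0],[0,0,-3],1],[[-280,-134,0],[0,0,-4],1],[[-335,-161,0],[0,0,-5],1],[[-390,-187,20],[0,0,-5],1],[[-440,-211,40],[0,0,-5],1]]}}

```text
time: 1.1
eef_pos: [532.2, 286.1, 191.4]
orientation: [[-0.985, 0.173, 0.0], [0.173, 0.985, 0.0], [-0.0, 0.0, -1.0]]
force: [1.4, 1.1, 0.5]
finger_gap: -0.1
finger_force: 0.0
```

```bash
python3 -c "
from h import *
go(586,239.5,70,170)"
```

```text
t 1.1 pos [532.2 286.1 191.4] F [1.37 1.09 0.5 ] shift [-61.  -36.6 121.4] turn [0.02 0.02 0.06]
```

Call:
{"api": "arm_command", "payload": {"steps": [[[-30,-18,20],[0,0,0],1],[[-61,-36.5,55],[0,0,0],1],[[-61,-36.5,90],[0,0,0],1],[[-61,-36.5,112],[0,0,0],1],[[-61,-36.5,121],[0,0,0],1],[[-61,-36.5,121],[0,0,0],1],[[-61,-36.5,121],[0,0,0],1]]}}

```text
time: 1.98
eef_pos: [585.0, 241.3, 71.8]
orientation: [[-0.985, 0.173, 0.001], [0.173, 0.985, 0.001], [-0.001, 0.001, -1.0]]
force: [0.4, -0.2, 0.4]
finger_gap: -0.3
finger_force: 0.0
```

```bash
python3 - <<'E'
from h import *
go(586,239.5,57,170)
c=ctrl.camera("scene"); cv2.imwrite("pics/s1.png",cv2.resize(c["image"][190:310,250:450,::-1],None,fx=4,fy=4,interpolation=cv2.INTER_CUBIC))
E
```

```text
t 1.98 pos [585.  241.3  71.8] F [ 0.42 -0.16  0.4 ] shift [-1.3 -1.6 14.8] turn [0.04 0.06 0.06]
```

View pics/s1.png

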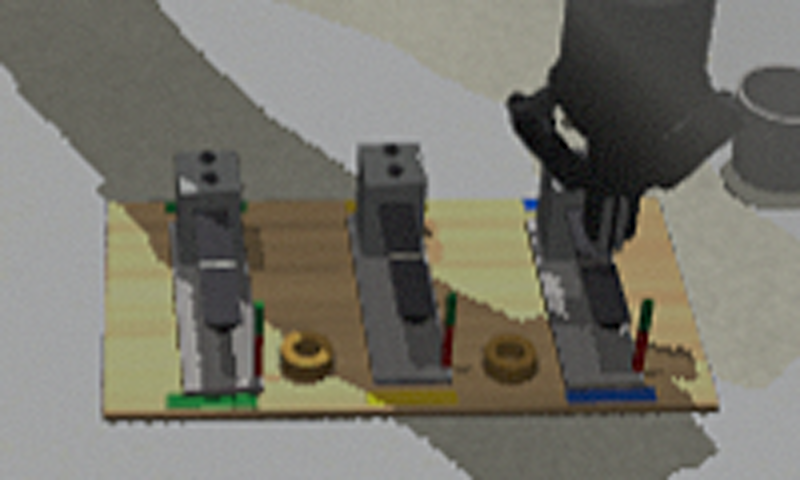

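The shut fingertips sit above the blue leaf at about (607,240), near mid-span and clear of the post at (645,335).

Call:
{"api": "arm_command", "payload": {"steps": [[[-1,-1.5,6],[0,0,0],1],[[-1,-1.5,11],[0,0,0],1],[[-1,-1.5,13.5],[0,0,0],1],[[-1,-1.5,15],[0,0,0],1],[[-1,-1.5,16],[0,0,0],1],[[-1,-1.5,16],[0,0,0],1]]}}

```text
time: 2.78
eef_pos: [585.3, 239.4, 54.8]
orientation: [[-0.985, 0.173, -0.0], [0.173, 0.985, 0.0], [0.0, 0.0, -1.0]]
force: [-0.4, 0.2, 1.0]
finger_gap: 0.2
finger_force: 0.2
```

Call:
{"api": "arm_command", "payload": {"steps": [[[0,0,1],[0,0,0],1],[[0,0,2],[0,0,0],1],[[0,0,2],[0,0,0],1]]}}

```text
time: 3.15
eef_pos: [585.3, 239.3, 52.8]
orientation: [[-0.985, 0.173, -0.0], [0.173, 0.985, 0.0], [0.0, 0.0, -1.0]]
force: [1.3, -0.6, 1.6]
finger_gap: -0.1
finger_force: 0.8
```

Call:
{"api": "arm_command", "payload": {"steps": [[[0,0,1],[0,0,0],1],[[0,0,2],[0,0,0],1],[[0,0,2],[0,0,0],1]]}}

```text
time: 3.52
eef_pos: [585.2, 239.4, 50.7]
orientation: [[-0.985, 0.173, -0.0], [0.173, 0.985, 0.0], [0.0, -0.0, -1.0]]
force: [-3.0, -0.5, 3.1]
finger_gap: -0.1
finger_force: 1.4
```

Call:
{"api": "arm_command", "payload": {"steps": [[[0,0,1],[0,0,0],1],[[0,0,2],[0,0,0],1],[[0,0,3],[0,0,0],1],[[0,0,3],[0,0,0],1]]}}

```text
time: 4.03
eef_pos: [585.2, 239.4, 47.8]
orientation: [[-0.985, 0.173, -0.0], [0.173, 0.985, -0.0], [0.0, -0.0, -1.0]]
force: [-2.4, 0.8, 5.3]
finger_gap: -0.1
finger_force: 2.2
```

```bash
python3 - <<'E'
from h import *
for i in range(3):
    ctrl.camera("scene"); s=ctrl.observe(); print(s["time"],s["eef_pos"].round(2),s["force"].round(2),s["moment"].round(3))
E
```

```text
4.075 [585.21 239.37  47.8 ] [-2.76  0.86  4.25] [0.083 0.75  0.021]
4.125 [585.25 239.37  47.83] [-2.6   0.63  5.53] [0.12  0.65  0.026]
4.175 [585.26 239.35  47.86] [-2.45  0.37  4.34] [0.164 0.711 0.01 ]
```

Call:
{"api": "arm_command", "payload": {"steps": [[[0,0,1],[0,0,0],1],[[0,0,1.8],[0,0,0],1],[[0,0,1.8],[0,0,0],1],[[0,0,1.8],[0,0,0],1],[[0,0,1.8],[0,0,0],1],[[0,0,1.8],[0,0,0],1],[[0,0,1.8],[0,0,0],1]]}}

```text
time: 5.05
eef_pos: [585.3, 239.4, 46.2]
orientation: [[-0.985, 0.173, 0.0], [0.173, 0.985, 0.0], [-0.0, 0.0, -1.0]]
force: [-2.2, 0.6, 6.1]
finger_gap: 0.0
finger_force: 2.6
```

```bash
python3 - <<'E'
from h import *
for i in range(3):
    ctrl.camera("scene"); s=ctrl.observe(); print(s["time"],s["eef_pos"].round(2),s["force"].round(2))
go(560,135.6,90,171);go(560,135.6,66,171)
E
```

```text
5.1 [585.3  239.37  46.12] [-2.77  0.59  5.58]
5.15 [585.3  239.37  46.13] [-3.16 -0.58  5.74]
5.2 [585.31 239.36  46.12] [-3.19 -0.28  5.58]
t 5.2 pos [585.3 239.4  46.1] F [-3.19 -0.28  5.58] shift [   7.  -106.6  -43.9] turn [ 0.    0.   -0.94]
t 5.2 pos [585.3 239.4  46.1] F [-3.19 -0.28  5.58] shift [   7.  -106.6  -19.9] turn [ 0.    0.   -0.94]
```

Blue yields about 9 mm at 6 N, so it is probably the soft one. Next is yellow.

Call:
{"api": "arm_command", "payload": {"steps": [[[0,0,-20],[0,0,0],1],[[0,0,-44],[0,0,0],1],[[3,-40,-50],[0,0,-0.5],1],[[7,-80,-50],[0,0,-1],1],[[7,-106.5,-44],[0,0,-1],1],[[7,-106.5,-22],[0,0,-1],1],[[7,-106.5,-15],[0,0,-1],1],[[7,-106.5,-15],[0,0,-1],1]]}}

```text
time: 6.2
eef_pos: [560.1, 135.9, 61.4]
orientation: [[-0.988, 0.155, -0.0], [0.155, 0.988, -0.0], [0.0, -0.0, -1.0]]
force: [-0.0, -0.2, 0.5]
finger_gap: -0.0
finger_force: 0.0
```

```bash
python3 - <<'E'
from h import *
go(560,135.6,56,171)
E
```

```text
t 6.2 pos [560.1 135.9  61.4] F [-0.02 -0.21  0.46] shift [ 0.1 -0.3  5.4] turn [-0.   -0.    0.08]
```

Call:
{"api": "arm_command", "payload": {"steps": [[[0,0,3],[0,0,0],1],[[0,0,5],[0,0,0],1],[[0,0,6.5],[0,0,0],1],[[0,0,7.5],[0,0,0],1],[[0,0,7.5],[0,0,0],1]]}}

```text
time: 6.82
eef_pos: [560.1, 135.8, 53.6]
orientation: [[-0.988, 0.155, 0.0], [0.155, 0.988, 0.0], [-0.0, 0.0, -1.0]]
force: [-0.3, 0.9, 3.7]
finger_gap: 0.0
finger_force: 1.9
```

Call:
{"api": "arm_command", "payload": {"steps": [[[0,0,0.8],[0,0,0],1],[[0,0,1.3],[0,0,0],1],[[0,0,1.3],[0,0,0],1],[[0,0,1.3],[0,0,0],1],[[0,0,1.3],[0,0,0],1],[[0,0,1.3],[0,0,0],1],[[0,0,1.3],[0,0,0],1]]}}

```text
time: 7.7
eef_pos: [560.0, 135.8, 52.3]
orientation: [[-0.988, 0.155, 0.0], [0.155, 0.988, 0.0], [-0.0, 0.0, -1.0]]
force: [-0.9, 1.9, 5.9]
finger_gap: -0.2
finger_force: 3.0
```

```bash
python3 - <<'E'
from h import *
for i in range(3):
    ctrl.camera("scene"); s=ctrl.observe(); print(s["time"],s["eef_pos"].round(2),s["force"].round(2))
go(546,30.7,62,172.2)
E
```

```text
7.75 [560.05 135.8   52.36] [-0.22  2.26  4.97]
7.8 [560.07 135.76  52.36] [-0.1   2.02  6.35]
7.85 [560.08 135.79  52.37] [-1.21  1.29  6.33]
t 7.85 pos [560.1 135.8  52.4] F [-1.21  1.29  6.33] shift [  -2.4 -106.    -9.7] turn [ 0.01  0.01 -1.14]
```

Yellow yields about 3 mm at 6 N, so it is sound. Green is next.

Call:
{"api": "arm_command", "payload": {"steps": [[[0,0,-20],[0,0,0],1],[[0,0,-38],[0,0,0],1],[[-1,-40,-45],[0,0,-0.5],1],[[-2,-80,-45],[0,0,-1],1],[[-2.5,-106,-38],[0,0,-1],1],[[-2.5,-106,-16],[0,0,-1],1],[[-2.5,-106,-9],[0,0,-1],1],[[-2.5,-106,-9],[0,0,-1],1]]}}

```text
time: 8.85
eef_pos: [545.9, 30.9, 61.2]
orientation: [[-0.99, 0.138, -0.001], [0.138, 0.99, -0.0], [0.001, -0.0, -1.0]]
force: [-1.0, -0.2, 0.3]
finger_gap: 0.1
finger_force: 0.0
```

Call:
{"api": "arm_command", "payload": {"steps": [[[0,0,3],[0,0,0],1],[[0,0,5],[0,0,0],1],[[0,0,6.5],[0,0,0],1],[[0,0,7.5],[0,0,0],1],[[0,0,7.5],[0,0,0],1]]}}

```text
time: 9.48
eef_pos: [546.1, 30.7, 53.8]
orientation: [[-0.99, 0.138, 0.0], [0.138, 0.99, 0.0], [-0.0, 0.0, -1.0]]
force: [-0.8, 0.9, 3.4]
finger_gap: -0.0
finger_force: 1.5
```

Call:
{"api": "arm_command", "payload": {"steps": [[[0,0,0.8],[0,0,0],1],[[0,0,1.5],[0,0,0],1],[[0,0,1.5],[0,0,0],1],[[0,0,1.5],[0,0,0],1],[[0,0,1.5],[0,0,0],1],[[0,0,1.5],[0,0,0],1],[[0,0,1.5],[0,0,0],1]]}}

```text
time: 10.35
eef_pos: [546.0, 30.6, 52.3]
orientation: [[-0.99, 0.138, 0.0], [0.138, 0.99, 0.0], [-0.0, 0.0, -1.0]]
force: [-0.7, 2.1, 5.0]
finger_gap: 0.1
finger_force: 2.6
```

```bash
python3 - <<'E'
from h import *
for i in range(3):
    ctrl.camera("scene"); s=ctrl.observe(); print(s["time"],s["eef_pos"].round(2),s["force"].round(2))
E
```

```text
10.4 [546.07  30.65  52.31] [-0.45  2.08  5.22]
10.45 [546.02  30.63  52.28] [-1.34  2.31  5.35]
10.5 [546.02  30.67  52.27] [-0.26  1.61  4.2 ]
```

Call:
{"api": "arm_command", "payload": {"steps": [[[0,0,0.6],[0,0,0],1],[[0,0,0.6],[0,0,0],1],[[0,0,0.6],[0,0,0],1],[[0,0,0.6],[0,0,0],1],[[0,0,0.6],[0,0,0],1],[[0,0,0.6],[0,0,0],1]]}}

```text
time: 11.25
eef_pos: [546.0, 30.6, 51.7]
orientation: [[-0.99, 0.138, 0.0], [0.138, 0.99, 0.0], [-0.0, 0.0, -1.0]]
force: [-1.0, 2.3, 5.9]
finger_gap: -0.2
finger_force: 3.0
```

Call:
{"api": "arm_command", "payload": {"steps": [[[0,0,-20],[0,0,0],1],[[0,0,-50],[0,0,0],1],[[0,0,-90],[0,0,0],0.5],[[0,0,-120],[0,0,0],0],[[0,0,-120],[0,0,0],0]]}}

```text
time: 11.88
eef_pos: [546.9, 30.4, 173.5]
orientation: [[-0.99, 0.139, 0.003], [0.139, 0.99, 0.0], [-0.003, 0.001, -1.0]]
force: [0.6, 0.0, -0.2]
finger_gap: 54.4
finger_force: 0.0
```

```bash
python3 - <<'E'
from h import *
go(510,252.5,170,170);go(510,252.5,120,170)
E
```

```text
t 11.88 pos [546.9  30.4 173.5] F [ 0.57  0.02 -0.19] shift [ 67.3 214.8   3.4] turn [0.04 0.18 2.04]
t 11.88 pos [546.9  30.4 173.5] F [ 0.57  0.02 -0.19] shift [ 67.5 214.8  53.4] turn [0.04 0.18 2.04]
```

Green yields about 3.5 mm, so it is sound and blue is the reject. I'll re-measure the blue block before grasping it.

```bash
python3 - <<'E'
from h import *
c=ctrl.camera("top"); W=cloud(c); m=np.zeros((480,640),np.uint8); m[190:315,195:262]=1
z=W[...,2]; m=m*((z>62)&(z<80))
n,l,st,ce=cv2.connectedComponentsWithStats(m)
for i in range(1,n):
    if st[i,4]>60: print(st[i],cv2.minAreaRect(W[l==i][:,:2].astype(np.float32)))
E
```

```text
[218 244  22  22 340] ((510.3467712402344, 252.49090576171875), (36.589080810546875, 40.64765548706055), 80.55882263183594)
```

Call:
{"api": "arm_command", "payload": {"steps": [[[15,50,0],[0,0,0.5],0],[[30,105,0],[0,0,1],0],[[50,160,0],[0,0,1.5],0],[[67,205,5],[0,0,2],0],[[67.5,215,25],[0,0,2],0],[[67.5,215,40],[0,0,2],0],[[67.5,215,40],[0,0,2],0],[[67.5,215,40],[0,0,2],0]]}}

```text
time: 12.92
eef_pos: [509.4, 251.5, 131.8]
orientation: [[-0.985, 0.174, 0.0], [0.174, 0.985, -0.0], [-0.0, -0.0, -1.0]]
force: [-0.5, -0.6, 0.5]
finger_gap: 85.5
finger_force: 0.0
```

```bash
python3 - <<'E'
from h import *
go(510,252.7,33,170)
E
```

```text
t 12.93 pos [509.4 251.5 131.8] F [-0.51 -0.58  0.45] shift [-0.4  1.3 98.8] turn [-0.02  0.01 -0.05]
```

Call:
{"api": "arm_command", "payload": {"steps": [[[-0.5,1,20],[0,0,0],0],[[-0.5,1,45],[0,0,0],0],[[-0.5,1,70],[0,0,0],0],[[-0.5,1,88],[0,0,0],0],[[-0.5,1,97],[0,0,0],0],[[-0.5,1,98.5],[0,0,0],0],[[-0.5,1,98.5],[0,0,0],0]]}}

```text
time: 13.8
eef_pos: [509.9, 253.8, 33.7]
orientation: [[-0.985, 0.173, 0.001], [0.173, 0.985, 0.0], [-0.001, 0.001, -1.0]]
force: [1.2, 0.0, -1.4]
finger_gap: 85.3
finger_force: 0.0
```

Call:
{"api": "arm_command", "payload": {"steps": [[[0,0,0],[0,0,0],0.4],[[0,0,0],[0,0,0],0.5],[[0,0,0],[0,0,0],0.6],[[0,0,0],[0,0,0],0.7],[[0,0,0],[0,0,0],1],[[0,0,0],[0,0,0],1],[[0,0,0],[0,0,0],1]]}}

```text
time: 14.68
eef_pos: [509.6, 253.6, 33.5]
orientation: [[-0.985, 0.173, 0.0], [0.173, 0.985, -0.0], [-0.0, 0.0, -1.0]]
force: [-2.1, -1.9, 7.7]
finger_gap: 35.5
finger_force: 60.3
```

Call:
{"api": "arm_command", "payload": {"steps": [[[0,0,-3],[0,0,0],1],[[0,0,-12],[0,0,0],1],[[0,0,-30],[0,0,0],1],[[0,0,-55],[0,0,0],1],[[0,0,-80],[0,0,0],1],[[0,0,-105],[0,0,0],1],[[0,0,-115],[0,0,0],1],[[0,0,-115],[0,0,0],1]]}}

```text
time: 15.68
eef_pos: [509.7, 253.8, 148.8]
orientation: [[-0.985, 0.173, 0.001], [0.173, 0.985, 0.001], [-0.001, 0.001, -1.0]]
force: [0.5, 0.2, -5.9]
finger_gap: 35.2
finger_force: 60.5
```

```bash
python3 - <<'E'
from h import *
s=ctrl.observe();print(s["finger_gap"],s["finger_force"])
go(506.3,-302.5,148,187.5)
c=ctrl.camera("scene"); cv2.imwrite("pics/s2.png",c["image"][...,::-1])
E
```

```text
35.21679995338223 60.54011821746826
t 15.68 pos [509.7 253.8 148.8] F [ 0.51  0.15 -5.9 ] shift [-9.270e+01 -5.485e+02  4.000e-01] turn [  0.03   0.05 -17.44]
```

View pics/s2.png

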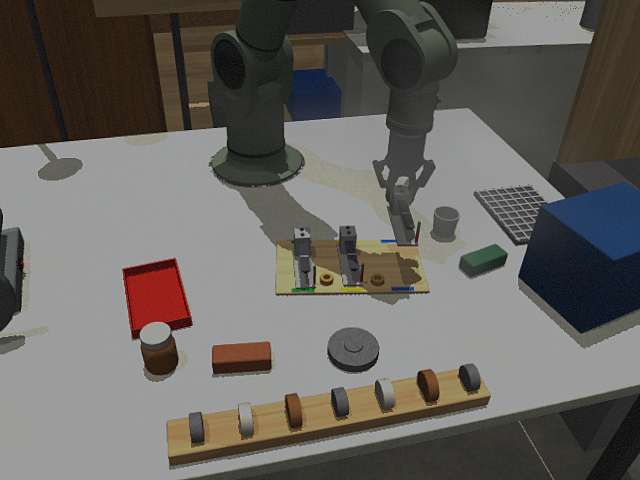

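The blue holder hangs level in the gripper at about (403,210). The other two and the collars are unmoved.

Call:
{"api": "arm_command", "payload": {"steps": [[[-4,-20,0],[0,0,0],1],[[-10,-60,0],[0,0,-2],1],[[-17,-105,0],[0,0,-4],1],[[-25,-150,0],[0,0,-6],1],[[-33,-195,0],[0,0,-8],1],[[-41,-240,0],[0,0,-10],1],[[-48,-285,0],[0,0,-12],1],[[-56,-330,0],[0,0,-14],1]]}}

```text
time: 16.73
eef_pos: [506.7, -83.2, 147.4]
orientation: [[-0.997, -0.071, -0.001], [-0.071, 0.997, -0.0], [0.001, -0.0, -1.0]]
force: [0.9, -0.4, -5.4]
finger_gap: 35.2
finger_force: 61.0
```

```bash
python3 - <<'E'
from h import *
go(506.3,-302.5,148,187.5)
E
```

```text
t 16.73 pos [506.7 -83.2 147.4] F [ 0.95 -0.4  -5.38] shift [  16.  -218.7   -0.6] turn [ 0.   -0.08 -3.41]
```

Call:
{"api": "arm_command", "payload": {"steps": [[[3,-42,0],[0,0,-1],1],[[6,-85,0],[0,0,-2],1],[[9,-125,0],[0,0,-3],1],[[12,-165,0],[0,0,-3.4],1],[[15,-200,0],[0,0,-3.4],1],[[16,-218,0],[0,0,-3.4],1],[[16,-218,0],[0,0,-3.4],1],[[16,-218,0],[0,0,-3.4],1]]}}

```text
time: 17.73
eef_pos: [507.0, -298.6, 147.7]
orientation: [[-0.991, -0.131, -0.001], [-0.131, 0.991, 0.001], [0.001, 0.001, -1.0]]
force: [-0.2, -0.1, -6.0]
finger_gap: 35.3
finger_force: 61.1
```

```bash
python3 - <<'E'
from h import *
go(506.3,-302.5,34,187.5)
E
```

```text
t 17.73 pos [ 507.  -298.6  147.7] F [-0.17 -0.05 -6.01] shift [  1.2  -3.9 113.7] turn [ 0.05 -0.03  0.01]
```

Call:
{"api": "arm_command", "payload": {"steps": [[[1,-3.5,15],[0,0,0],1],[[1,-3.5,35],[0,0,0],1],[[1,-3.5,58],[0,0,0],1],[[1,-3.5,80],[0,0,0],1],[[1,-3.5,98],[0,0,0],1],[[1,-3.5,108],[0,0,0],1],[[1,-3.5,112],[0,0,0],1],[[1,-3.5,112],[0,0,0],1]]}}

```text
time: 18.73
eef_pos: [506.8, -303.3, 36.3]
orientation: [[-0.992, -0.13, 0.0], [-0.13, 0.992, -0.0], [-0.0, -0.0, -1.0]]
force: [-0.1, -0.1, -5.7]
finger_gap: 35.2
finger_force: 61.2
```

```bash
python3 - <<'E'
from h import *
go(506.3,-302.5,30,187.5)
c=ctrl.camera("scene"); cv2.imwrite("pics/s3.png",cv2.resize(c["image"][210:350,90:250,::-1],None,fx=4,fy=4,interpolation=cv2.INTER_CUBIC))
E
```

```text
t 18.73 pos [ 506.8 -303.3   36.3] F [-0.09 -0.06 -5.73] shift [0.4 0.8 6.3] turn [-0.01  0.02 -0.04]
```

View pics/s3.png

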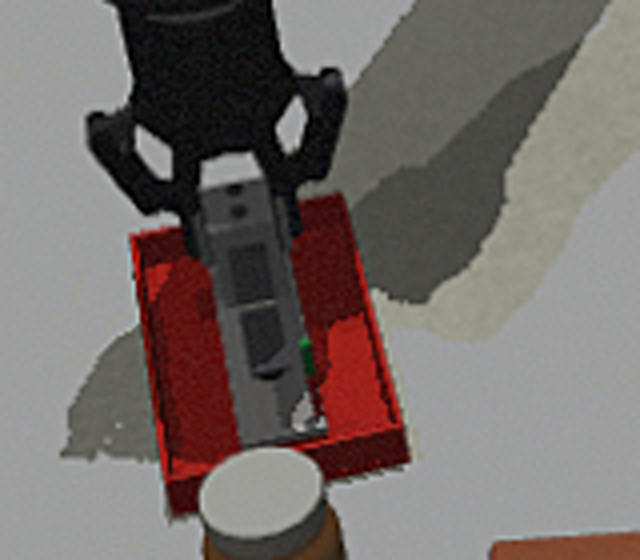

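The holder sits centred within the tray walls at about (260,320), just above the floor. I'll lower it gently.

Call:
{"api": "arm_command", "payload": {"steps": [[[0,0,2],[0,0,0],1],[[0,0,3.5],[0,0,0],1],[[0,0,5],[0,0,0],1],[[0,0,6],[0,0,0],1],[[0,0,6],[0,0,0],1]]}}

```text
time: 19.4
eef_pos: [506.6, -303.2, 30.1]
orientation: [[-0.992, -0.13, -0.0], [-0.13, 0.992, 0.0], [0.0, 0.0, -1.0]]
force: [-0.8, -0.5, -5.9]
finger_gap: 35.4
finger_force: 61.2
```

Call:
{"api": "arm_command", "payload": {"steps": [[[0,0,0.5],[0,0,0],1],[[0,0,1],[0,0,0],1],[[0,0,1],[0,0,0],1]]}}

```text
time: 19.77
eef_pos: [506.6, -303.2, 29.6]
orientation: [[-0.992, -0.13, 0.0], [-0.13, 0.992, -0.0], [-0.0, -0.0, -1.0]]
force: [-2.6, 2.3, 5.6]
finger_gap: 35.1
finger_force: 62.4
```

Call:
{"api": "arm_command", "payload": {"steps": [[[0,0,0],[0,0,0],0.5],[[0,0,0],[0,0,0],0.4],[[0,0,0],[0,0,0],0.4],[[0,0,0],[0,0,0],0.4]]}}

```text
time: 20.27
eef_pos: [506.6, -303.2, 29.1]
orientation: [[-0.992, -0.13, 0.0], [-0.13, 0.992, -0.0], [-0.0, -0.0, -1.0]]
force: [0.6, -0.3, -0.3]
finger_gap: 51.1
finger_force: 0.0
```

Call:
{"api": "arm_command", "payload": {"steps": [[[0,0,-10],[0,0,0],0.4],[[0,0,-30],[0,0,0],0.4],[[0,0,-60],[0,0,0],0.4],[[0,0,-100],[0,0,0],0.4],[[30,30,-150],[0,0,0],0.4],[[60,80,-170],[0,0,0],0.4],[[60,130,-170],[0,0,0],0.4],[[60,130,-170],[0,0,0],0.4]]}}

```text
time: 21.28
eef_pos: [430.2, -179.3, 201.1]
orientation: [[-0.991, -0.134, 0.002], [-0.134, 0.991, -0.0], [-0.002, -0.0, -1.0]]
force: [1.0, -0.8, -0.1]
finger_gap: 51.3
finger_force: 0.0
```

```bash
python3 - <<'E'
from h import *
c=ctrl.camera("scene"); cv2.imwrite("pics/s4.png",c["image"][...,::-1])
c=ctrl.camera("top"); W=cloud(c);z=W[...,2];m=((z>58)&(z<76)).astype(np.uint8);m[:190]=0;m[320:]=0;m[:,:200]=0;m[:,540:]=0
n,l,st,ce=cv2.connectedComponentsWithStats(m)
for i in range(1,n):
    if st[i,4]>60: print(st[i],np.nanmedian(W[l==i],0).round(1),cv2.minAreaRect(W[l==i][:,:2].astype(np.float32)))
print(ctrl.observe()["force"])
E
```

```text
[268 255  21  26 355] [483.8 145.8  70.5] ((490.8106689453125, 146.45004272460938), (36.46235275268555, 53.70315170288086), 80.99185180664062)
[319 265  20  25 349] [469.6  40.9  70.5] ((474.07379150390625, 40.58551788330078), (35.788475036621094, 48.7406120300293), 81.83324432373047)
[ 0.11633035 -0.93637262 -0.56004602]
```

View pics/s4.png

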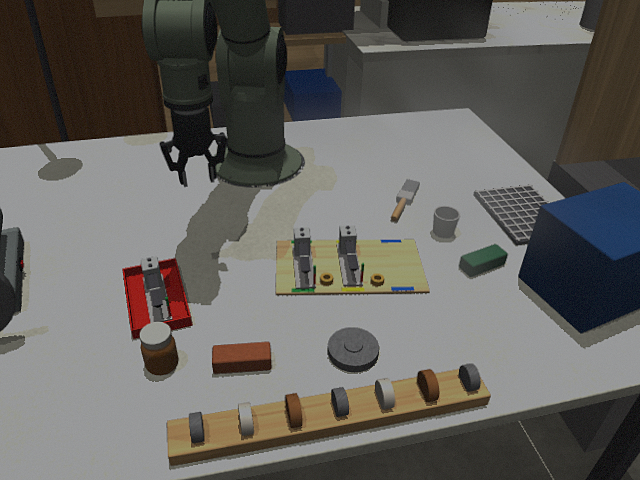

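The holder stands upright and flat in the tray at about (155,290). The two sound holders at (303,255) and (349,255) are unmoved, and the gripper is clear.

```bash
python3 -c "
from h import *
print(ctrl.finish_job())"
```

```text
the job is handed in; nothing more can be done
None
```

The blue-tab holder was the soft one, yielding about 9 mm at 6 N against 3–4 mm for yellow and green; it now stands upright in the red reject tray, the other two were left in place, and the job was handed in at about 21 s.

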